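Slide the food guard home on the slicer

TASK

Make the kitchen slicer safe to put away: take the food guard that fits its track, set it flat on the bare bed at the slicer's open end, slide it in under the two lips until it is fully home against the end stop, covering the blade, and let go. Leave the other guard, which is too wide for this slicer, where it lies.

Things in the scene. Friction and masses are not known exactly. Their poses are not given: they have to be found in the camera images.
- slicer: Flat slicer fixed on the worktop: steel bed, white rails. Origin: centre of its underside; x along the track towards the end stop, z up. Bed 340 long (x -170..170), 116 wide, top at z = 20 mm; bare from x = -170 to -50, railed from there on. Stop's inner face at x = 158, 16 mm above the bed; black grip block on to x = 194. Dark blade flush in the bed near x = 100.
- mouth (a point): Middle of the track's open end, on the bed where the rails begin (slicer x -50, y 0, z 20 mm); axes as the slicer's, the track runs to +x. Side walls 100 mm apart; over each side a 26 mm deep lip, 13 mm above the bed, 5 mm thick, so a 48 mm slot stays open between them; lip tops 18 mm above this point. End stop 208 mm along +x.
- guard: Loose food guard that fits, white plastic, 0.11 to 0.22 kg. Plate 110 (x) by 80 (y) by 6 mm; a neck 40 x 18 mm on it carries a handle bar 64 long (x), 28 wide (y), 35 to 75 mm above the underside. Origin: centre of underside, z up; same turned by 180 degrees. Goes in with its x along the slicer's x; fully home its origin is at slicer x = 103, y within 10 of 0, z = 20 mm.
- wide_guard: A second loose guard of the same white plastic with the same handle, for a bigger slicer: plate 110 (x) by 130 (y) by 6 mm, too wide for the track. Origin: centre of its underside, z up. The two guards lie one to the left and one to the right of the slicer, either way.
Mind the look-alikes: they are no part of the job. Leave any turquoise look-alike of the guard alone.

How it is judged:
By the outcome, as a careful person would: the job done as asked, in the order asked, and still so for the second after the job is handed in, with the robot touching nothing.
It also fails if it takes over 45 s, if anything falls off the work surface, if the arm or the gripper's body presses on something with over 40 N, if the wrist force passes 120 N, or if a joint passes its speed limit or range.

ROBOT

A 6-joint arm with a two-finger parallel gripper is mounted at the origin on the work surface. World frame = base frame: x ahead of the robot, y to its left, z up, the work surface at z = 0. Lengths are in mm, angles in degrees, forces in N, time in s.
With the tool pointing down it reaches from about 350 to 775 mm from the base axis. Payload 5.5 kg.
Tool frame: the origin (TCP) lies at the very end of the fingers, on their centre line; the grasp point (between the pads) lies 19 mm behind it; z points along the fingers, y is the line along which they close (so a half turn about z gives the same grasp; the last joint's range is limited). The gripper opens to 85 mm and grips with 20 to 120 N. Pads are 22 mm wide; open, the fingers measure 114 mm over their backs; the gripper's body (76 mm by 85 mm) begins 54 mm behind the grasp point. The pads swing forward as they close: fully open they stand 13 mm farther back than shut.
Start: joints at [-72.342, 17.945, 2.641, 74.691, 0, 82.002], TCP at [248.967, -518.35, 231.323] pointing down, gripper open.
Joint ranges: [-158.12, 158.12], [-49.38, 96.58], [-58.88, 72.47], [-126.05, 133.96], [-84.25, 85.87], [-180, 180]. Speed limits (degrees/s): [147.25, 147.25, 180, 180, 180, 180].

INTERFACE

Orientations are given as [roll, pitch, yaw] about the fixed x, y, z axes, in that order (R = Rz(yaw) Ry(pitch) Rx(roll)).
In Python, from cell import * gives the robot as it stands.
- The arm moves only by the shell command python3 -m inch 'ROWS' [OPENING] [FORCE]. ROWS is JSON, a list of rows, each a list of 4 numbers: the shift along the tool's x, y, z in m, then the turn about the tool's z in degrees. A call has 1 to 12 rows; each row shifts and turns the commanded pose from where the row before left it, along the tool's axes as they then stand; what a row does not reach is not made up. A row lasts 1/12 s, in which the tool goes at most 41.7 mm and 7.16 degrees, less where a joint would pass 70% of its speed; a pose out of reach is approached as far as the arm can. A call with a gripper value outside its range is refused whole. OPENING is the gripper command: -1 is shut, 1 is fully open, values between are in proportion, set as the call begins (- or left out, the last holds). The fingers move at their own pace and stop on an object; FORCE is the grip in N (left out, the last holds). Time passes only in rows, so rows that do not move let the fingers close. It gives the time, the measured TCP pose, the force, the opening and the grip force at its end, in the units of the state.
- sense(): the state, without advancing time (a new reading comes with each control period).
- capture(name): name is "side" or "top"; returns a dict with "frame" (480x640x3 uint8, red, green, blue), "fx", "fy", "cx", "cy" (pixels), "rvec" (rotation vector, rad) and "tvec" (3), from world to camera coordinates, as OpenCV has them. Camera axes: x right, y down, z forward; pixel columns grow to the right and rows downward; lengths in mm; the calibration is good to about 2 mm. A picture is of the moment at which its call begins. There is no depth.
- close_job(): hands the job in; it is judged then, once.
The state is a dict: "time": time; "q": joint angles; "qd": joint speeds; "tau": joint torques, N m; "tool_pos": TCP position; "tcp_rot": TCP orientation; "ft_force": force on the tool from outside, world axes, zero at the start; "wrist_torque": the same for the moment, N m; "width": opening from 0.0 (shut) to 1.0 (fully open); "grasp_force": force on a finger pad.
Only numpy, scipy, OpenCV 4.12 (cv2) and the standard library are available. Lean on these libraries where they do the work, as an engineer would, in place of code of your own. Each camera call takes 0.05 s, during which the arm holds its last target. There are 200 camera calls.

## Working session

There is one attempt and no reset: what is moved stays moved. The work goes in short steps, Python scripts to look and compute and a shell command to move; the robot and the scene stay as the last step left them, time stands still between calls to the robot, and variables do not carry over. Pictures are saved under pics/ and viewed, at most 10 in all, crops included, and the job is handed in when it is done.

```bash
mkdir -p pics
cat > h.py <<'E'
from cell import *
import numpy as np, cv2
def cam(n):
    c=capture(n); c["K"]=np.array([[c["fx"],0,c["cx"]],[0,c["fy"],c["cy"]],[0,0,1.]]); c["R"]=cv2.Rodrigues(np.array(c["rvec"],float))[0]; c["t"]=np.array(c["tvec"],float).ravel(); return c
def ray(c,uv,z):
    d=c["R"].T@np.linalg.solve(c["K"],np.array([uv[0],uv[1],1.])); o=-c["R"].T@c["t"]; return (o+d*(z-o[2])/d[2]).round(1)
def proj(c,P):
    p=c["K"]@(c["R"]@np.array(P,float)+c["t"]); return (p[:2]/p[2]).round(1)
def save(c,n): cv2.imwrite("pics/"+n,c["frame"][:,:,::-1])
E
python3 - <<'E'
from h import *
for n in("top","side"):
    c=cam(n); save(c,n+"0.png"); print(n,-c["R"].T@c["t"])
s=sense(); print(s["tool_pos"],s["tcp_rot"],s["time"])
E
```

```text
top [ 432.67157787    1.35761152 1128.29757557]
side [-245.3672635   712.01347769  726.753532  ]
[ 248.80820583 -517.88065346  230.50457247] [-1.79908861e+02 -1.08894802e-02  2.56561848e+01] 0.1
```

View pics/top0.png

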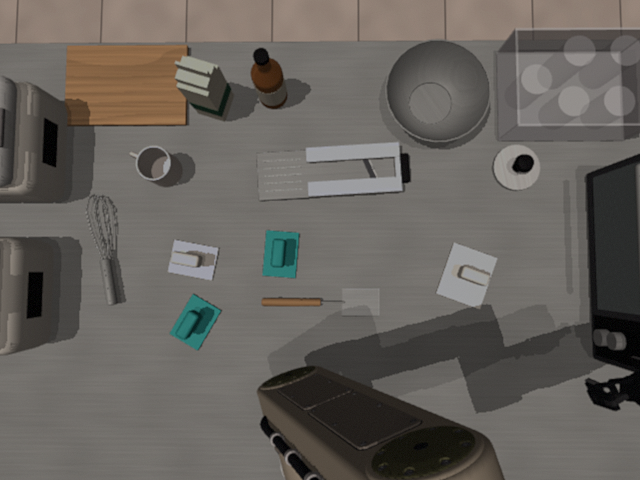

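View pics/side0.png

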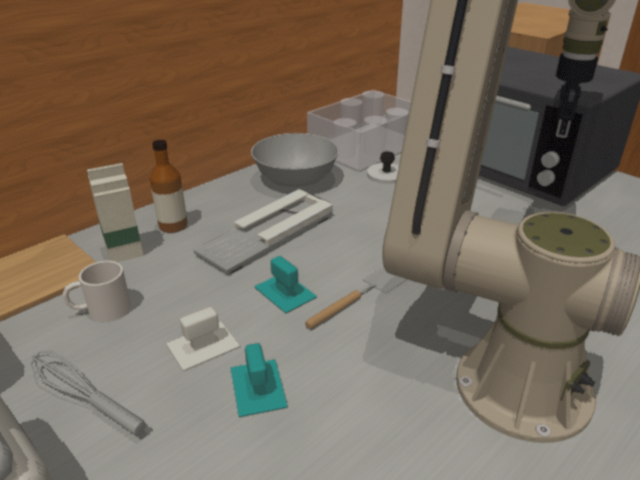

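The top view shows two white guards: A at pixel (193,260) and B at (467,275). Two turquoise look-alikes are at (281,254) and (195,321). The slicer runs from its open end at (258,175) to its grip at (408,167). A looks like the narrower guard, so next I measure both and confirm it in a crop.

Run:
```python
from h import *
c=cam("top"); f=c["frame"]; hsv=cv2.cvtColor(f,cv2.COLOR_RGB2HSV)
m=((hsv[:,:,2]>165)&(hsv[:,:,1]<45)).astype(np.uint8)
for name,(x0,y0,x1,y1) in dict(A=(160,230,225,290),B=(430,235,505,315),S=(300,135,404,200)).items():
    k=np.zeros_like(m); k[y0:y1,x0:x1]=m[y0:y1,x0:x1]
    cs,_=cv2.findContours(k,0,1)
    for q in sorted(cs,key=cv2.contourArea)[-2 if name=="S" else -1:]:
        h=6 if name!="S" else 38
        P=np.array([ray(c,p[0],h)[:2] for p in q],np.float32)
        r=cv2.minAreaRect(P); print(name,cv2.contourArea(q),r,cv2.boxPoints(r).round(0).tolist())
        print("  px",cv2.boundingRect(q))
# slicer bed from approximate pixel corners of open end
for p in((257,153),(260,201)): print("bed end",ray(c,p,20))
a=cv2.resize(f[220:300,150:310],None,fx=5,fy=5,interpolation=2)
b=cv2.resize(f[130:210,250:410],None,fx=3.75,fy=3.75,interpolation=2)
b=cv2.resize(f[130:210,250:410],(800,300),interpolation=2)
a=cv2.resize(a[:,:],(400,200)); bb=cv2.resize(f[230:310,400:560],(400,200))
cv2.imwrite("pics/crop.png",np.vstack([np.hstack([a,bb]),b])[:,:,::-1])
```

```text
A 341.0 ((432.3014831542969, 333.927001953125), (106.14768981933594, 29.820695877075195), 86.21147918701172) [[414.0, 282.0], [444.0, 280.0], [451.0, 386.0], [421.0, 388.0]]
  px (169, 263, 45, 16)
S 6.5 ((614.6660766601562, 22.03046226501465), (4.164360046386719, 54.05094909667969), 3.0802416801452637) [[611.0, 49.0], [614.0, -5.0], [618.0, -5.0], [615.0, 49.0]]
  px (309, 192, 24, 3)
S 14.0 ((618.2460327148438, -36.611854553222656), (4.243326663970947, 54.09013748168945), 3.6619722843170166) [[614.0, -10.0], [618.0, -64.0], [622.0, -63.0], [619.0, -9.0]]
  px (334, 191, 24, 3)
bed end [715.5 175.5  20. ]
bed end [599.  166.9  20. ]
```

View pics/crop.png

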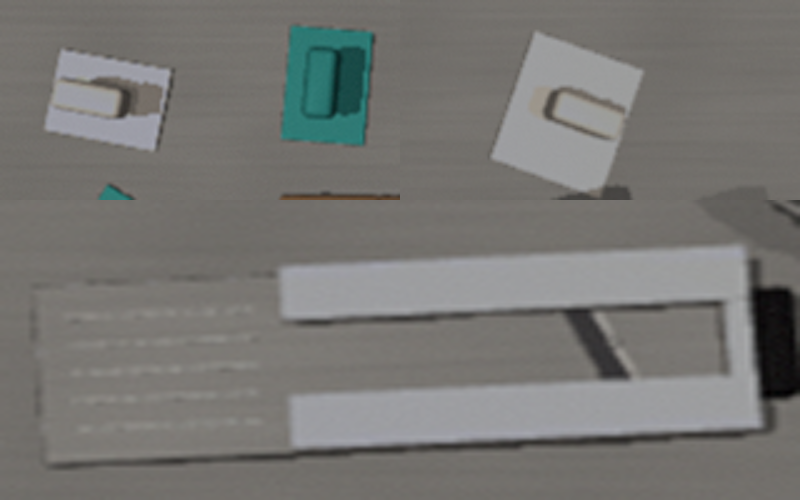

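The crop confirms it. A, at (193,260), has its short side across the handle and is the one that fits. B, at (467,275), has its long side across the handle and is the wide guard. The turquoise ones are decoys. I'll compute poses from the corner pixels and check the sizes.

Run:
```python
from h import *
c=cam("top"); s=cam("side")
def q(name,px,z):
    P=np.array([ray(c,p,z)[:2] for p in px]); e=np.diff(np.vstack([P,P[:1]]),axis=0)
    print(name,P.mean(0).round(1),"len",np.linalg.norm(e,axis=1).round(0),"ang",np.degrees(np.arctan2(e[:,1],e[:,0])).round(1),P.tolist())
q("A",[(174.8,239.2),(218.8,247.2),(212.4,280.8),(168,272)],6)
q("B",[(454,242),(497.2,258),(481,308),(436,293.2)],6)
q("lips",[(305.8,147.6),(399.2,142),(402.6,190.8),(308,196.1)],38)
q("bare",[(257.2,152.7),(305.8,151),(308.5,198),(259.6,200.7)],20)
# handle A top face in both views
f=c["frame"];hs=cv2.cvtColor(f,cv2.COLOR_RGB2HSV)[239:281,168:219]
print("sat",hs[18:24:2,0:34:4,1].tolist())
print(ray(c,(171,257),75),ray(c,(200.6,259.5),75), "handle ctr",ray(c,(185.3,259.5),75))
print("side handle centre if A", [proj(s,[*ray(c,(185.3,259.5),75)[:2],75])])
```

```text
A [458.6 327.9] len [109.  82. 110.  81.] ang [-100.1  170.2   79.1  -10.4] [[508.1, 374.3], [489.0, 267.2], [408.2, 281.2], [428.9, 388.9]]
B [ 423.8 -326.1] len [108. 125. 111. 130.] ang [-110.5  161.    72.   -20. ] [[502.7, -296.5], [464.8, -398.1], [346.6, -357.5], [380.9, -252.2]]
lips [672.2 -56.2] len [221. 116. 222. 116.] ang [ -86.6 -176.5   93.2    2.9] [[723.6, 57.1], [736.6, -163.2], [620.5, -170.2], [608.0, 51.3]]
bare [660.6 113. ] len [117. 114. 117. 117.] ang [ -88.1 -176.4   93.2    3.5] [[716.2, 175.0], [720.1, 58.0], [606.3, 50.9], [599.8, 167.9]]
sat [[18, 2, 11, 12, 9, 6, 2, 21, 31], [16, 6, 16, 14, 13, 11, 6, 16, 31], [18, 10, 5, 12, 15, 14, 9, 20, 30]]
[463.  359.1  75. ] [457.6 291.7  75. ] handle ctr [457.5 326.4  75. ]
side handle centre if A [array([200.3, 314.4])]
```

Sizes match what was given: A is 110x81, B is 110x128, and the slicer is 116 wide with 221 of lips. The poses I'll use:
- **Guard A:** (458,327.5), x axis at 79.6 deg.
- **Slicer:** x axis at -86.7 deg, origin about (668,3.5).
- **Mouth:** (665,53).

I'll turn to yaw 79.6, then traverse.

```bash
cat >> h.py <<'E'
def go(x,y,z,yaw=None):
    s=sense(); p=s["tool_pos"]; a=np.radians(s["tcp_rot"][2]); d=np.array([x-p[0],y-p[1]])
    print("tool dx %.1f dy %.1f dz %.1f turn %.1f"%(d@[np.cos(a),np.sin(a)],d@[np.sin(a),-np.cos(a)],p[2]-z,0 if yaw is None else s["tcp_rot"][2]-yaw),"pos",np.round(p,1),"yaw",round(s["tcp_rot"][2],1),"F",np.round(s["ft_force"],1),"t",s["time"])
E
python3 -m inch '[[0,0,0,-6.75],[0,0,0,-6.75],[0,0,0,-6.75],[0,0,0,-6.75],[0,0,0,-6.75],[0,0,0,-6.75],[0,0,0,-6.75],[0,0,0,-6.75],[0.03,0.01,0,0],[0.036,0.012,0,0],[0.036,0.012,0,0],[0.036,0.012,0,0]]' 1
python3 -m inch '[[0.036,0.012,0,0],[0.036,0.012,0,0],[0.036,0.012,0,0],[0.036,0.012,0,0],[0.036,0.012,0,0],[0.036,0.008,0,0],[0.036,0,0,0],[0.036,-0.005,0,0],[0.036,-0.005,0,0],[0.036,-0.005,0,0],[0.036,-0.005,0,0],[0.036,-0.005,0,0]]'
python3 -c "
from h import *
go(457.5,327,120,79.6)"
```

```text
time: 1.25
tool_pos: [319.2, -389.6, 231.0]
tcp_rot: [-180.0, -0.0, 79.6]
ft_force: [0.4, -0.3, 0.5]
width: 1.005
grasp_force: 0.0
time: 2.25
tool_pos: [438.5, 28.2, 231.4]
tcp_rot: [180.0, 0.0, 79.6]
ft_force: [1.3, 0.3, -1.2]
width: 0.998
grasp_force: 0.0
tool dx 297.4 dy -35.1 dz 111.4 turn 0.0 pos [438.5  28.2 231.4] yaw 79.6 F [ 1.3  0.3 -1.2] t 2.25
```

```bash
python3 -m inch '[[0.035,-0.004,0,0],[0.035,-0.004,0,0],[0.035,-0.004,0,0],[0.035,-0.004,0,0],[0.035,-0.004,0.01,0],[0.035,-0.004,0.02,0],[0.035,-0.004,0.02,0],[0.03,-0.004,0.02,0],[0.022,-0.003,0.02,0],[0,0,0.02,0],[0,0,0,0]]'
python3 - <<'E'
from h import *
go(457.5,327,36,79.6)
a=cam("side");b=cam("top")
cv2.imwrite("pics/pre.png",np.hstack([cv2.resize(a["frame"][200:400,100:300],(400,400)),cv2.resize(b["frame"][180:330,120:270],(400,400))])[:,:,::-1])
E
```

```text
time: 3.17
tool_pos: [454.9, 324.9, 116.8]
tcp_rot: [-179.7, 0.3, 79.8]
ft_force: [-0.2, -1.2, -0.8]
width: 0.998
grasp_force: 0.0
tool dx 2.5 dy 2.2 dz 80.8 turn 0.2 pos [454.9 324.9 116.8] yaw 79.8 F [-0.2 -1.2 -0.8] t 3.1667
```

View pics/pre.png

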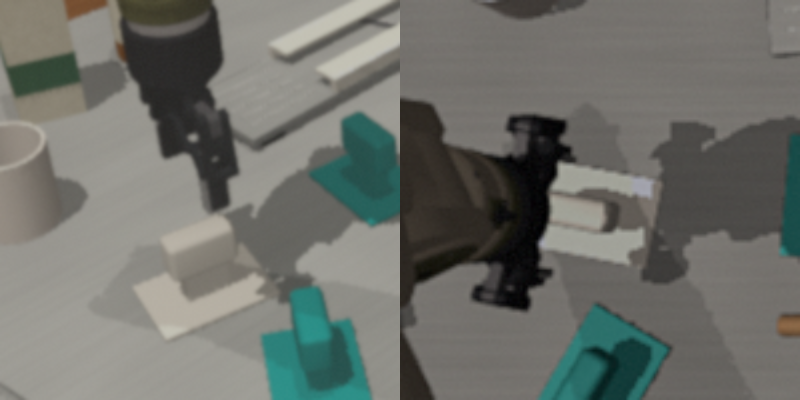

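The gripper straddles the white handle (right panel about (580,210)), with the fingers clear on both sides and the turquoise guard well away. Going down and gripping.

```bash
python3 -m inch '[[0.0025,0.002,0.016,0],[0,0,0.018,0],[0,0,0.018,0],[0,0,0.016,0],[0,0,0.008,0],[0,0,0.004,0],[0,0,0,0],[0,0,0,0]]'
python3 -m inch '[[0,0,0,0],[0,0,0,0],[0,0,0,0],[0,0,0,0],[0,0,0,0],[0,0,0,0],[0,0,0,0],[0,0,0,0]]' -1 60
python3 -c "
from h import *
go(661.7,113.3,140,93.3)"
```

```text
time: 3.93
tool_pos: [461.1, 327.0, 42.5]
tcp_rot: [179.9, -0.1, 79.6]
ft_force: [0.8, 0.4, 0.8]
width: 1.002
grasp_force: 0.0
time: 4.6
tool_pos: [460.4, 327.2, 41.7]
tcp_rot: [180.0, -0.0, 79.7]
ft_force: [-1.1, -0.2, 4.0]
width: 0.317
grasp_force: 59.8
tool dx -174.3 dy 236.4 dz -98.3 turn -13.6 pos [460.4 327.2  41.7] yaw 79.7 F [-1.1 -0.2  4. ] t 4.6
```

```bash
python3 -m inch '[[0,0,-0.01,0],[0,0,-0.02,0],[0,0,-0.025,0],[0,0,-0.025,-3.5],[0,0,-0.02,-5],[0,0,0,-5],[0,0,0,0],[0,0,0,0]]'
python3 -m inch '[[-0.015,0.0125,0,0],[-0.022,0.0185,0,0],[-0.025,0.021,0,0],[-0.025,0.021,0,0],[-0.025,0.021,0,0],[-0.025,0.021,0,0],[-0.025,0.021,0,0],[-0.025,0.021,0,0],[-0.022,0.0185,0,0],[-0.015,0.0125,0,0],[0,0,0,0],[0,0,0,0]]'
python3 - <<'E'
from h import *
go(661.7,113.3,85,93.3)
a=cam("side");b=cam("top")
cv2.imwrite("pics/over.png",np.hstack([cv2.resize(a["frame"][80:300,120:340],(400,400)),cv2.resize(b["frame"][100:280,230:410],(400,400))])[:,:,::-1])
E
```

```text
time: 5.27
tool_pos: [459.7, 326.7, 141.1]
tcp_rot: [-180.0, 0.0, 93.0]
ft_force: [0.4, 0.7, -2.3]
width: 0.319
grasp_force: 59.5
time: 6.27
tool_pos: [659.7, 112.4, 139.2]
tcp_rot: [-179.8, -0.0, 92.9]
ft_force: [-0.3, 1.0, -1.8]
width: 0.32
grasp_force: 59.6
tool dx 0.8 dy 2.0 dz 54.2 turn -0.4 pos [659.7 112.4 139.2] yaw 92.9 F [-0.3  1.  -1.8] t 6.2667
```

View pics/over.png

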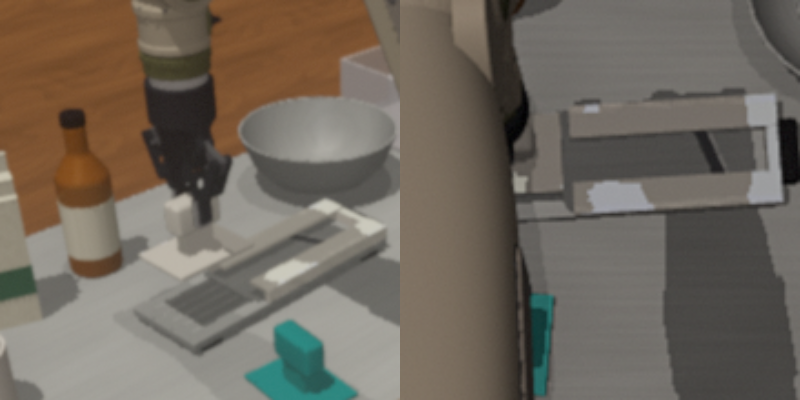

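The guard is held level over the bare bed: in the right panel its front edge is at about (565,150), just short of the rails. Lowering most of the way, then feeling for the bed.

```bash
python3 -m inch '[[0.001,0.002,0.008,-0.4],[0,0,0.012,0],[0,0,0.014,0],[0,0,0.014,0],[0,0,0.01,0],[0,0,0.008,0],[0,0,0.004,0],[0,0,0,0],[0,0,0,0]]'
python3 -m inch '[[0,0,0.002,0],[0,0,0.002,0],[0,0,0.001,0],[0,0,0.001,0],[0,0,0,0],[0,0,0,0]]'
python3 - <<'E'
from h import *
go(661.7,113.3,61.7,93.3)
b=cam("top")
cv2.imwrite("pics/down.png",cv2.resize(b["frame"][130:230,250:410],(800,500),interpolation=2)[:,:,::-1])
E
```

```text
time: 7.12
tool_pos: [662.2, 115.0, 71.5]
tcp_rot: [180.0, 0.0, 93.6]
ft_force: [-0.9, -0.5, -2.0]
width: 0.321
grasp_force: 59.6
time: 7.62
tool_pos: [662.2, 114.7, 65.3]
tcp_rot: [180.0, 0.0, 93.6]
ft_force: [0.0, 0.7, -2.2]
width: 0.318
grasp_force: 59.6
tool dx -1.4 dy -0.6 dz 3.6 turn 0.3 pos [662.2 114.7  65.3] yaw 93.6 F [ 0.   0.7 -2.2] t 7.6167
```

View pics/down.png

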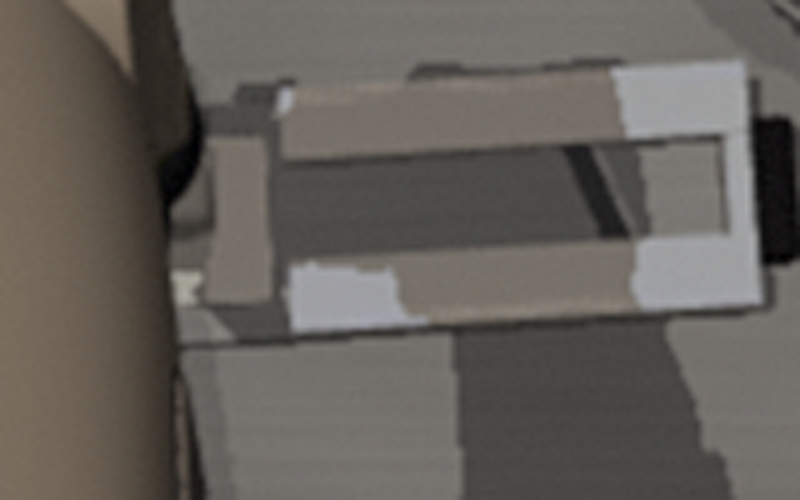

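The front edge's corners are at crop (266,135) and (270,302), i.e. pixels (303.2,157) and (304,190.4). That's 80 mm wide, centred to about 2 mm on the track, and short of the lips. Last few mm down now.

```bash
python3 - <<'E'
from h import *
b=cam("top"); p=ray(b,(303.2,157),30);q=ray(b,(304,190.4),30); d=np.array([.0576,-.9983]); n=np.array([.9983,.0576])
for v in(p,q,(p+q)/2): w=v[:2]-[668,3.5]; print("slicer x,y",(w@d).round(1),(w@-n).round(1) )
E
python3 -m inch '[[0,0.001,0.001,0],[0,0,0.001,0],[0,0,0.001,0],[0,0,0,0],[0,0,0,0]]'
python3 -m inch '[[0,0,0.001,0],[0,0,0,0],[0,0,0,0]]'
```

```text
slicer x,y -58.0 -38.5
slicer x,y -60.2 41.7
slicer x,y -59.1 1.6
time: 8.13
tool_pos: [663.0, 114.8, 62.1]
tcp_rot: [-180.0, 0.0, 93.6]
ft_force: [1.1, 1.4, -1.7]
width: 0.316
grasp_force: 59.6
time: 8.38
tool_pos: [663.2, 114.8, 61.7]
tcp_rot: [180.0, 0.0, 93.6]
ft_force: [-1.8, 0.6, 2.3]
width: 0.319
grasp_force: 59.9
```

```bash
python3 -m inch '[[0,0,0.0005,0],[0,0,0.0005,0],[0,0,0,0],[0,0,0,0]]'
python3 -c "
from h import *
go(673.9,-99.3,61,93.3)"
```

```text
time: 8.72
tool_pos: [663.3, 114.8, 61.7]
tcp_rot: [179.9, 0.0, 93.6]
ft_force: [-3.5, 0.1, 7.4]
width: 0.32
grasp_force: 60.9
tool dx -214.3 dy -2.7 dz 0.7 turn 0.3 pos [663.3 114.8  61.7] yaw 93.6 F [-3.5  0.1  7.4] t 8.7167
```

Seated (about 7–9 N of contact). Sliding in gently.

```bash
python3 -m inch '[[-0.004,0,0,0.3],[-0.006,0,0,0],[-0.008,0,0,0],[-0.008,0,0,0],[-0.008,0,0,0],[-0.008,0,0,0],[-0.004,0,0,0],[0,0,0,0]]'
python3 -c "
from h import *
go(673.9,-99.3,61,93.3)"
```

```text
time: 9.38
tool_pos: [667.4, 68.1, 61.7]
tcp_rot: [179.8, -0.0, 93.2]
ft_force: [1.3, 0.8, 6.5]
width: 0.318
grasp_force: 60.7
tool dx -167.5 dy -2.9 dz 0.7 turn -0.1 pos [667.4  68.1  61.7] yaw 93.2 F [1.3 0.8 6.5] t 9.3833
```

Low forces, and the front edge is under the lips. Continuing.

```bash
python3 -m inch '[[-0.008,0,0,0],[-0.012,0,0,0],[-0.014,0,0,0],[-0.014,0,0,0],[-0.014,-0.001,0,0],[-0.012,0,0,0],[-0.008,0,0,0],[0,0,0,0]]'
python3 -m inch '[[-0.008,0,0,0],[-0.012,0,0,0],[-0.012,0,0,0],[-0.012,-0.001,0,0],[-0.01,0,0,0],[-0.006,0,0,0],[-0.004,0,0,0],[0,0,0,0]]'
python3 -c "
from h import *
go(673.9,-99.3,61,93.3)"
```

```text
time: 10.05
tool_pos: [671.0, -15.1, 61.7]
tcp_rot: [179.8, 0.1, 93.2]
ft_force: [-0.1, -2.1, 5.8]
width: 0.318
grasp_force: 60.6
time: 10.72
tool_pos: [673.4, -78.0, 61.7]
tcp_rot: [179.8, 0.0, 93.2]
ft_force: [1.2, 1.0, 6.3]
width: 0.32
grasp_force: 60.7
tool dx -21.3 dy -0.7 dz 0.7 turn -0.1 pos [673.4 -78.   61.7] yaw 93.2 F [1.2 1.  6.3] t 10.7167
```

Now creeping up to the stop until the force along the track rises.

```bash
python3 -m inch '[[-0.005,0,0,0],[-0.005,0,0,0],[-0.004,0,0,0],[-0.003,0,0,0],[0,0,0,0]]'
python3 -m inch '[[-0.0015,0,0,0],[-0.0015,0,0,0],[0,0,0,0]]'
python3 -m inch '[[-0.001,0,0,0],[-0.001,0,0,0],[0,0,0,0]]'
```

```text
time: 11.13
tool_pos: [674.3, -94.3, 61.7]
tcp_rot: [179.8, -0.0, 93.3]
ft_force: [0.3, 1.9, 6.3]
width: 0.317
grasp_force: 60.8
time: 11.38
tool_pos: [674.5, -96.7, 61.7]
tcp_rot: [179.8, -0.0, 93.3]
ft_force: [0.3, 3.0, 5.9]
width: 0.321
grasp_force: 60.8
time: 11.63
tool_pos: [674.6, -98.6, 61.7]
tcp_rot: [179.8, -0.0, 93.3]
ft_force: [1.2, 4.1, 6.3]
width: 0.321
grasp_force: 60.8
```

```bash
python3 -m inch '[[-0.001,0,0,0],[-0.001,0,0,0],[0,0,0,0]]'
python3 -m inch '[[-0.001,0,0,0],[-0.001,0,0,0],[0,0,0,0]]'
```

```text
time: 11.88
tool_pos: [674.7, -100.5, 61.7]
tcp_rot: [179.8, -0.0, 93.3]
ft_force: [-0.1, 4.1, 6.4]
width: 0.317
grasp_force: 60.8
time: 12.13
tool_pos: [674.6, -101.2, 61.8]
tcp_rot: [179.8, -0.2, 93.4]
ft_force: [0.4, 7.2, 8.0]
width: 0.318
grasp_force: 60.9
```

```bash
python3 -m inch '[[-0.001,0,0,0],[-0.001,0,0,0],[0,0,0,0]]'
python3 -m inch '[[-0.001,0,0,0],[0,0,0,0],[0,0,0,0]]'
```

```text
time: 12.38
tool_pos: [674.5, -101.6, 62.0]
tcp_rot: [179.8, -0.3, 93.4]
ft_force: [-0.9, 13.0, 9.1]
width: 0.317
grasp_force: 61.1
time: 12.63
tool_pos: [674.5, -101.7, 62.1]
tcp_rot: [179.8, -0.4, 93.5]
ft_force: [-1.0, 14.4, 10.3]
width: 0.318
grasp_force: 61.3
```

It has stopped dead at y=-101.7 while the push force climbs, so it's home against the stop. Releasing and lifting.

```bash
python3 -m inch '[[0,0,0,0],[0,0,0,0],[0,0,0,0],[0,0,0,0],[0,0,0,0],[0,0,0,0]]' 1
python3 -m inch '[[0,0,-0.005,0],[0,0,-0.015,0],[0,0,-0.025,0],[0,0,-0.03,0],[0,0,-0.03,0],[0,0,-0.03,0],[0.03,0,-0.01,0],[0.035,0,0,0],[0.035,0,0,0],[0.035,0,0,0],[0.03,0,0,0],[0.03,0,0,0]]'
python3 -m inch '[[0.035,0,0,0],[0.035,0,0,0],[0.035,0,0,0],[0.025,0,0,0],[0,0,0,0]]'
python3 - <<'E'
from h import *
b=cam("top");s=cam("side")
cv2.imwrite("pics/end.png",np.hstack([cv2.resize(b["frame"][110:230,250:430],(480,320),interpolation=2),cv2.resize(s["frame"][160:280,190:310],(320,320))])[:,:,::-1])
E
```

```text
time: 13.13
tool_pos: [673.6, -106.4, 60.0]
tcp_rot: [-180.0, 0.0, 93.2]
ft_force: [0.4, -0.2, 0.4]
width: 1.001
grasp_force: 0.0
time: 14.13
tool_pos: [662.4, 90.3, 205.9]
tcp_rot: [180.0, 0.0, 93.3]
ft_force: [0.2, 0.5, 1.0]
width: 1.001
grasp_force: 0.0
time: 14.55
tool_pos: [654.3, 223.8, 205.5]
tcp_rot: [180.0, -0.1, 93.6]
ft_force: [-1.0, -1.3, 0.4]
width: 0.999
grasp_force: 0.0
```

View pics/end.png

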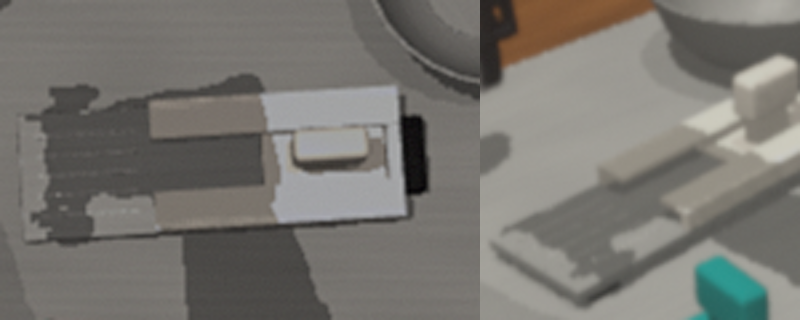

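The guard lies flat under both lips and covers the blade. Its rear edge is at crop (264,160), about pixel (349,170), and its front edge is at the stop, at about (388,150) in the crop. I'll check that rear edge numerically; it should be at slicer x = 48.

Run:
```python
from h import *
b=cam("top"); f=cv2.cvtColor(b["frame"],cv2.COLOR_RGB2GRAY)
print(f[168:174,342:356].mean(0).round(0), f[160:163,388:404].mean(0).round(0))
d=np.array([.0576,-.9983])
for u,v,z in((348.5,171,26),(349.5,171,26),(305.8,147.6,38),(308,196.1,38)): print(u,z,((ray(b,(u,v),z)[:2]-[668,3.5])@d).round(1))
for X in(158,): P=[*(np.array([668,3.5])+X*d),36]; print(X,proj(b,P))
cv2.imwrite("pics/z.png",cv2.resize(b["frame"][140:200,335:415],(800,600),interpolation=0)[:,:,::-1])
```

```text
[ 77.  77.  77.  77.  76.  76.  97. 114. 117. 115. 116. 115. 114. 124.] [132. 140. 141. 142. 142. 138. 125. 146. 164. 165. 166. 143.  83.  21.
  14.  17.]
348.5 26 47.7
349.5 26 50.1
305.8 38 -50.3
308 38 -51.2
158 [395.5 167.1]
```

View pics/z.png

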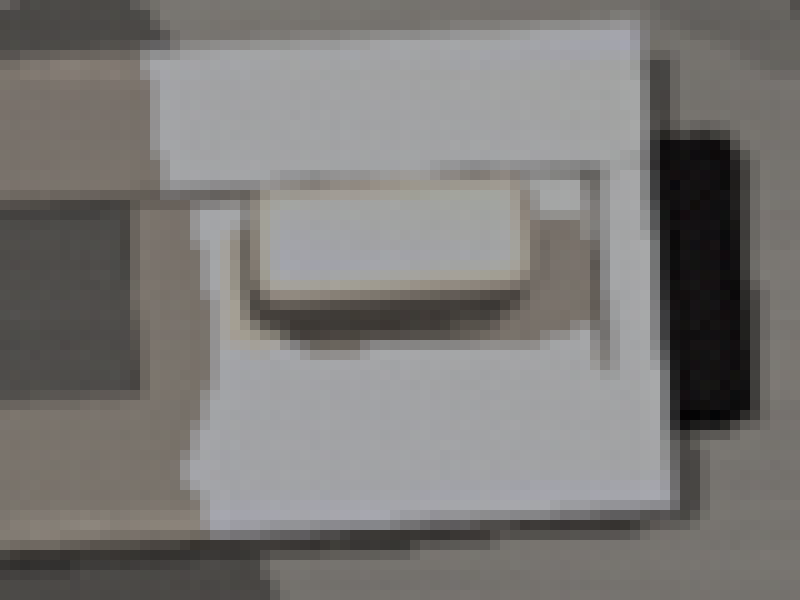

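The plate reaches the thin shaded face of the stop (crop column about 600) with no bed visible between them. Its rear edge measures x = 48 to 50, so the guard is home. Handing in.

```bash
python3 -c "
from cell import *
print(close_job())"
```

```text
the job is handed in; nothing more can be done
None
```

The 80 mm guard that fits is slid fully home against the end stop, covering the blade, and released; I did not touch the wide guard or the turquoise look-alikes, and the job is handed in (about 15 s used).

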